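Register the jig block in the corner of the bench fence

ROBOT

A 6-joint arm with a two-finger parallel gripper is mounted at the origin on the work surface. World frame = base frame: x ahead of the robot, y to its left, z up, the work surface at z = 0. Lengths are in mm, angles in rad, forces in N, time in s.
With the tool pointing down it reaches from about 350 to 775 mm from the base axis. Payload 7.3 kg.
Tool frame: the origin (TCP) lies midway between the tips of the shut fingers; the grasp point (between the pads) lies 19 mm behind it (bot.hold_point_z is the distance from the TCP to the grasp point, in mm); z points along the fingers, y is the direction in which the jaws open and shut (so a half turn about z gives the same grasp; the last joint's range is limited). The gripper opens to 92 mm and grips with 3 to 60 N. Pads are 19 mm wide; open, the fingers measure 130 mm over their backs; the gripper's body (75 mm by 190 mm) begins 47 mm behind the grasp point.
Start: joints at [1.12, 0.342, 1.524, -0, 1.275, -0.146], TCP at [157.539, 500.826, 226.741] pointing down, gripper open.
Joint ranges: [-2.53, 2.53], [-0.77, 2.02], [0.04, 2.7], [-1, 4.14], [0.28, 2.66], [-3.11, 3.11]. Speed limits (rad/s): [2.57, 2.57, 3.14, 3.14, 3.14, 3.14].

INTERFACE

Orientations are given as [roll, pitch, yaw] about the fixed x, y, z axes, in that order (R = Rz(yaw) Ry(pitch) Rx(roll)).
In Python, from plant import bot gives the robot as it stands.
- The arm moves only by the tool servo_tool, never from a script. Its argument "series" is a list of rows, each a list of 5 numbers: the opening, from 0 (shut) to 1 (fully open), then the shift along the tool's x, y, z each as a share of 50 mm, from -1 to 1, then the turn about the tool's z as a share of 90 degrees, from -1 to 1. In form: [[gripper, tx, ty, tz, spin], ...]. A call has 1 to 20 rows; each row shifts and turns the commanded pose from where the row before left it, along the tool's axes as they then stand; what a row does not reach is not made up. A row lasts 1/8 s, in which the tool goes at most 62.5 mm and 10.7 degrees, less where a joint would pass 70% of its speed; a pose out of reach is approached as far as the arm can. A call with a number of a shift or a turn outside -1 to 1 is refused whole. A call with a gripper value outside its range is refused whole. The fingers move at their own pace and stop on an object; the grip force is fixed at half the most. Time passes only in rows, so rows that do not move let the fingers close. It gives the time, the measured TCP pose, the force and the opening at its end, in the units of the state.
- bot.get_obs(): the state, without advancing time (a new reading comes with each control period).
- bot.capture(name): name is "side" or "top" or "wrist"; returns the picture (400x640x3 uint8, red, green, blue); there is no depth.
- bot.camera_model(name): a dict with "mtx" (3x3 intrinsics, pixels), "world_from_camera" (4x4, takes a point from camera to world coordinates). Camera axes: x right, y up, looking along -z (the intrinsics and any distortion apply to the point x, -y, -z); pixel columns grow to the right and rows downward; lengths in mm; the calibration is good to about 2 mm. A picture is of the moment at which its call begins: read the wrist's pose just before it. camera_model takes no time and is no camera call; for the wrist camera it gives the pose at the moment of the call.
- bot.close_job(): hands the job in, once; it reports no verdict.
Trained networks look in the newest picture that a camera, given by its name, has taken for a name from the list of things; names that differ only in an ending like _2 or _b are one class to them, and where a whole thing is asked for, a point or a joint stands for the part that bears it (a point fixed in the world has none). Each returns a list of dicts, best first, with "p" (0 to 1); they miss things now and then, are a little off and sometimes report something else, mostly with a low value. They report only what shows in the picture. A call takes as long as a camera call.
- bot.outline_of(camera, label): "mask" (400x640 bool, what is visible of it).
- bot.pinpoint(camera, label): "point" ([x, y, z] in mm, in the coordinates of the camera as it stood for that picture, good to about 4 mm: a listed point, or the origin of a listed thing).
The state is a dict: "time": time; "joint_positions": joint angles; "dq": joint speeds; "tau": joint torques, N m; "tool_pos": TCP position; "tcp_rot": TCP orientation; "contact_force": force on the tool from outside, world axes, zero at the start; "moment": the same for the moment, N m; "grip_width": finger opening in mm.
Only numpy, scipy, OpenCV 4.12 (cv2) and the standard library are available. Lean on these libraries where they do the work, as an engineer would, in place of code of your own. Each camera call takes 0.05 s, during which the arm holds its last target.

TASK

Push the plywood jig block gently along the bench until a long side of it lies flat against the wooden fence and its end is up against the red stop, so that it sits square in that corner. Only push it from outside with the fingers: keep it flat on the bench, never lifting or tipping it, and do not touch the freshly glued brass pin on its top. Leave the other things on the bench where they are.

Things in the scene. Friction and masses are not known exactly. Their poses are not given: they have to be found in the camera images.
- jig: loose plywood block, 95 (x) x 110 (y) x 50 (z) mm, about 0.4 kg (0.28 to 0.56 kg), too wide to grip, sliding on the bench with friction of about 0.5 to 0.7 (1 to 4 N to push); a brass pin stands on the middle of its top. Origin: centre of its underside. Its long sides are the faces at x = +-47.5 mm, its ends those at y = +-55 mm. It starts in front of the fence (between robot and fence), askew to the fence by up to 0.3 rad, with its +x side towards the fence
- pin: brass pin, 10 mm across, 20 mm high, glued upright on the middle of the jig block's top (so its tip is 70 mm above the bench); it must not be touched. Origin: centre of its foot
- fence: straight wooden fence fixed rigidly to the bench, 30 (x) x 500 (y) x 40 (z) mm, with an aluminium strip on top. Origin: centre of its underside. Its y axis runs along the fence; its working face, at x = -15 mm, looks towards the robot
- stop: red steel stop fixed to the bench in front of the fence, near its left or its right end (this varies), 80 (x) x 30 (y) x 40 (z) mm, with a black knob to 50 mm height on top; its axes are parallel to the fence's and it reaches nearly to the fence. Origin: centre of its underside; its working face is the one towards the middle of the fence, 15 mm from its origin along y
- fitting: bystander: loose brass pipe fitting standing in front of the other end of the fence, 36 mm across, 44 mm high. Origin: centre of its underside
- spray: bystander: white spray bottle with green head, 68 mm across, 211 mm high, standing to the left. Origin: centre of its underside
- clamp: bystander: blue-handled bar clamp lying on the bench to the right, about 200 x 150 mm, 23 mm high. Origin: on the bench near its middle; its bar runs along its x axis
- tub: bystander: white tub with grey lid, 76 mm across, 60 mm high, standing beyond the fence. Origin: centre of its underside

How it is judged (in metres and radians):
At the end, for the whole second after the job is handed in: The jig block stands flat and at rest on the bench, a long side against the fence's working face (gap under 4 mm at its middle), its end against the red stop's inner face (gap under 4 mm), parallel to the fence within 0.035 rad (2 degrees) (x of jig in the frame of fence between -0.0665 and 0 m and y of jig in the frame of fence between -0.17 and 0.17 m and y of jig in the frame of stop between -0.074 and 0.074 m and angle between the y axis of jig and the y axis of fence, either way round below 0.035 rad and height (world z) of jig below 0.003 m and angle between jig's own z axis and vertical below 0.03 rad and linear speed of jig below 0.01 m/s); the robot touches nothing.
It fails at once if the jig block is lifted more than 8 mm or tipped by more than 0.12 rad (height (world z) of jig above 0.008 m or angle between jig's own z axis and vertical above 0.12 rad).
It fails at once if the jig block is knocked along, faster than 0.35 m/s (linear speed of jig above 0.35 m/s).
It fails at once if the robot touches the brass pin (contact force between any of the fingers, the arm and pin above 0.5 N).
It fails at once if the brass fitting, spray bottle, blue clamp or white tub is shifted by more than 15 mm, or tipped over (distance of any of fitting, spray, clamp, tub from where it was at the start of the episode above 0.015 m or angle between any of fitting, spray, tub's own z axis and vertical above 0.3 rad).
It also fails if it takes over 48 s, if anything falls off the work surface, if the arm or the gripper's body presses on something with over 40 N, if the wrist force passes 120 N, or if a joint passes its speed limit or range.

## Working session

There is one attempt and no reset: what is moved stays moved. The work goes in short steps, Python scripts to look and compute and a tool call to move; the robot and the scene stay as the last step left them, time stands still between calls to the robot, and variables do not carry over. Pictures are saved under pics/ and viewed, and the job is handed in when it is done.

Besides the shell and the picture viewer there is one more tool, called after "Request:" as name(argument=value, ...), one argument or row to a line, values as JSON. servo_tool: Moves the arm, as the interface text tells. Shift numbers are shares of 50 mm and turn numbers shares of 90 degrees, none past 1 either way. Its arguments: {"type":"object","properties":{"series":{"type":"array"}},"required":["series"]}

```bash
mkdir -p pics; ls
cat > h.py <<'E'
import numpy as np, cv2
from plant import bot
def snap(c,n):
    im=bot.capture(c); cv2.imwrite(f'pics/{n}.png',im[:,:,::-1]); return im
def w(c,p):
    M=np.array(bot.camera_model(c)["world_from_camera"]); return (M@np.r_[p,1])[:3]
def pix(c,uv,z):
    m=bot.camera_model(c);K=np.array(m["mtx"]);M=np.array(m["world_from_camera"])
    d=np.linalg.inv(K)@np.array([uv[0],uv[1],1.0]); d=M[:3,:3]@np.array([d[0],-d[1],-d[2]]); o=M[:3,3]
    return o+d*(z-o[2])/d[2]
def proj(c,P):
    m=bot.camera_model(c);K=np.array(m["mtx"]);M=np.linalg.inv(np.array(m["world_from_camera"]))
    p=(M@np.r_[P,1])[:3]; q=K@np.array([p[0],-p[1],-p[2]]); return q[:2]/q[2]
E
python3 - <<'E'
from h import *
o=bot.get_obs();print(o)
for c in ("top","side"):
    snap(c,c+"0"); print(bot.camera_model(c))
    for l in ("jig","pin","fence","stop","fitting","spray","clamp","tub"):
        r=bot.pinpoint(c,l)
        print(c,l,[(round(q["p"],2),w(c,q["point"]).round(1)) for q in r[:2]])
E
```

```text
pics
{'time': 0.0, 'joint_positions': array([ 1.12001151e+00,  3.42697935e-01,  1.52504411e+00, -4.73184365e-05,
        1.27537867e+00, -1.46015762e-01]), 'dq': array([ 0.00251375, -0.00222351,  0.00113856,  0.00031822,  0.00294685,
        0.00129987]), 'tau': array([-9.20278508e-04, -4.31234336e+01, -2.44217670e+01,  7.18332105e-02,
        5.58728934e-02, -1.21978260e-04]), 'tool_pos': array([157.35555371, 500.42727009, 226.04836723]), 'tcp_rot': array([-3.14007427e+00, -1.77563318e-04,  2.83683727e+00]), 'contact_force': array([0.75693519, 0.62351597, 0.11615089]), 'moment': array([-0.01680581,  0.01016664, -0.02430247]), 'grip_width': 91.93599448393574}
{'mtx': array([[367.11382417,   0.        , 323.7811671 ],
       [  0.        , 367.11382417, 200.73333437],
       [  0.        ,   0.        ,   1.        ]]), 'world_from_camera': array([[ 2.22728944e-02,  9.94368545e-01, -1.03610400e-01,
         5.23867413e+02],
       [-9.99648108e-01,  2.36441757e-02,  1.20255099e-02,
         6.38224070e+01],
       [ 1.44075713e-02,  1.03306098e-01,  9.94545259e-01,
         1.11926467
[... 831 characters left out ...]
0672381e-01,  5.61376145e-01, -5.89640917e-01,
        -6.09519502e+02],
       [-2.76439408e-03,  7.22888697e-01,  6.90958964e-01,
         8.56868998e+02],
       [ 0.00000000e+00,  0.00000000e+00,  0.00000000e+00,
         1.00000000e+00]])}
side jig []
side pin [(0.59, array([513.1, -10.4,  54.1])), (0.22, array([ 4.566e+02, -3.931e+02, -2.000e-01]))]
side fence [(0.72, array([671.3, -41.9,   3. ]))]
side stop [(0.45, array([513.9,  -8. ,  -0. ]))]
side fitting [(0.59, array([ 600.1, -237.7,    6.1]))]
side spray [(0.92, array([550.1, 478.7,   4.9]))]
side clamp [(0.89, array([ 458.6, -399.3,    1.8])), (0.33, array([671. , -41.1,   5. ]))]
side tub [(0.91, array([792.4,  68.2,   3.8]))]
```

View pics/top0.png

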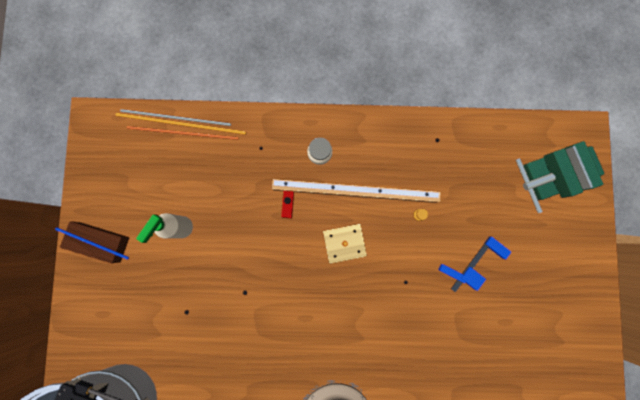

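View pics/side0.png

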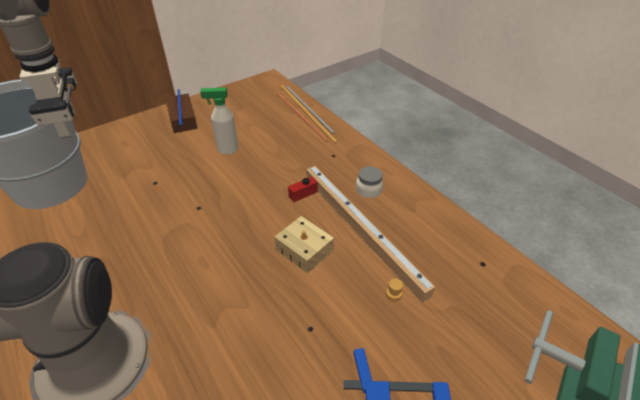

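```bash
cat >> h.py <<'E'
def box(c,l,z):
    r=bot.outline_of(c,l)
    if not r: print('no',l); return
    m=np.array(r[0]["mask"]).astype(np.uint8)
    k=max(cv2.findContours(m,0,2)[0],key=cv2.contourArea)
    b=cv2.boxPoints(cv2.minAreaRect(k)); print(l,r[0]["p"]); print(b.round(1).tolist()); 
    P=np.array([pix(c,q,z) for q in b]); print(P.round(1)[:,:2].tolist())
    e=P[1]-P[0]; f=P[2]-P[1]; print('len',np.linalg.norm(e),np.linalg.norm(f),'ang',np.arctan2(e[1],e[0]),np.arctan2(f[1],f[0]),'c',P.mean(0))
E
python3 - <<'E'
from h import *
box("top","jig",50) if 0 else None
snap("top","top1")
box("top","jig",50); box("top","fence",40); box("top","stop",40)
E
```

```text
jig 0.63
[[321.79998779296875, 230.1999969482422], [359.29998779296875, 222.6999969482422], [366.0, 256.0], [328.5, 263.5]]
[[549.0, 54.6], [573.3, -54.2], [477.7, -74.6], [454.0, 33.3]]
len 111.44604070204244 97.72342280304346 ang -1.3513507439460049 -2.9311022749011 c [513.51020766 -10.22881003  50.        ]
fence 0.63
[[270.20001220703125, 190.60000610351562], [271.29998779296875, 177.39999389648438], [439.70001220703125, 190.5], [438.70001220703125, 203.8000030517578]]
[[662.6, 209.8], [702.4, 208.2], [675.0, -293.8], [635.2, -290.3]]
len 39.82829184702081 502.7663131990477 ang -0.040062971516085205 -1.6252083988975004 c [668.8093327  -41.54936609  40.        ]
stop 0.65
[[281.5, 216.8000030517578], [283.3999938964844, 190.5], [292.5, 191.1999969482422], [290.6000061035156, 217.5]]
[[585.8, 173.9], [663.8, 171.0], [662.5, 144.0], [584.6, 147.1]]
len 78.03196116726916 26.976501332083618 ang -0.03703206583131392 -1.6185718571800243 c [624.18840642 158.99773278  40.        ]
```

The stop is at the left, at pixels (288,205), the fence is at row ~190, and the jig is at (345,243), turned about 0.27 rad from the fence. The spray bottle, fitting, clamp and tub all stand clear of the route. First I'll move the tool squared to the fence and behind the jig.

Request:
servo_tool(
  series=[
    [0.5,0,0,-0.5,-0.08],
    [0.5,0,0,-0.3,-0.08],
    [0.5,-0.5,-0.8,0,0],
    [0.5,-0.5,-0.8,0,0],
    [0.5,-0.5,-0.8,0,0],
    [0.5,-0.5,-0.8,0,0],
    [0.5,-0.5,-0.8,0,0],
    [0.5,-0.5,-0.8,0,0],
    [0.5,-0.5,-0.8,0,0],
    [0.5,-0.5,-0.8,0,0],
    [0.5,-0.5,-0.8,0,0],
    [0.5,-0.5,-0.8,0,0],
    [0.5,-0.5,-0.8,0,0],
    [0.5,-0.3,-0.8,0,0],
    [0.5,0,0,0,0],
  ],
)

```text
time: 2.98
tool_pos: [422.1, 3.8, 266.5]
tcp_rot: [-3.141, -0.0, 3.084]
contact_force: [-0.6, -0.2, 1.0]
grip_width: 45.9
```

```bash
cat >> h.py <<'E'
FO=np.array([671.,-42.,0]); FA=-0.053
def F(p):
    d=np.array(p)[:2]-FO[:2]; c,s=np.cos(FA),np.sin(FA); return np.array([c*d[0]+s*d[1],-s*d[0]+c*d[1]])
def st():
    o=bot.get_obs(); print('t',o["time"],'tcp',o["tool_pos"].round(1),'rot',o["tcp_rot"].round(3),'F',o["contact_force"].round(1),'w',round(o["grip_width"],1),'fence frame',F(o["tool_pos"]).round(1)); return o
E
python3 - <<'E'
from h import *
st(); M=np.array(bot.camera_model("wrist")["world_from_camera"]);print(M.round(2))
im=snap("wrist","w1"); im=snap("top","top2")
cv2.imwrite('pics/top2c.png',cv2.resize(im[160:290,250:450,::-1],None,fx=4,fy=4,interpolation=2))
E
```

```text
t 2.975 tcp [422.1   3.8 266.5] rot [-3.141 -0.     3.084] F [-0.6 -0.2  1. ] w 45.9 fence frame [-251.    32.6]
[[ 6.0000e-02 -9.7000e-01 -2.5000e-01  3.5562e+02]
 [ 1.0000e+00  6.0000e-02  1.0000e-02  6.3000e+00]
 [ 0.0000e+00 -2.5000e-01  9.7000e-01  4.2436e+02]
 [ 0.0000e+00  0.0000e+00  0.0000e+00  1.0000e+00]]
```

View pics/top2c.png

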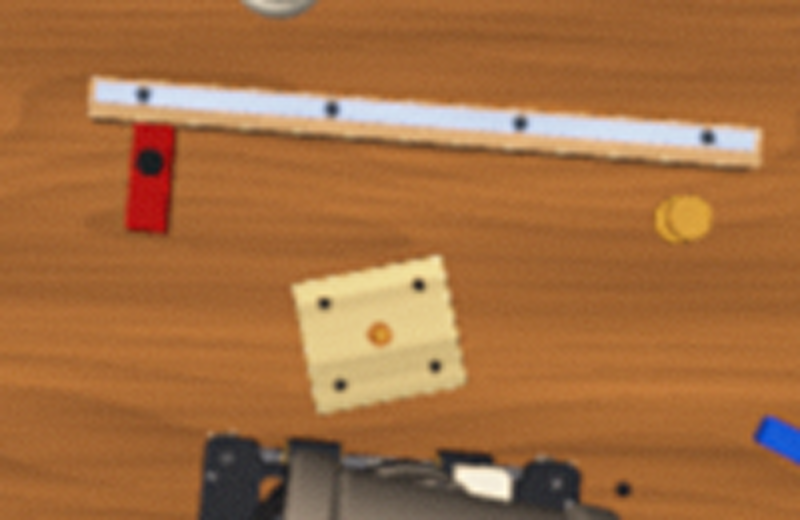

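View pics/w1.png

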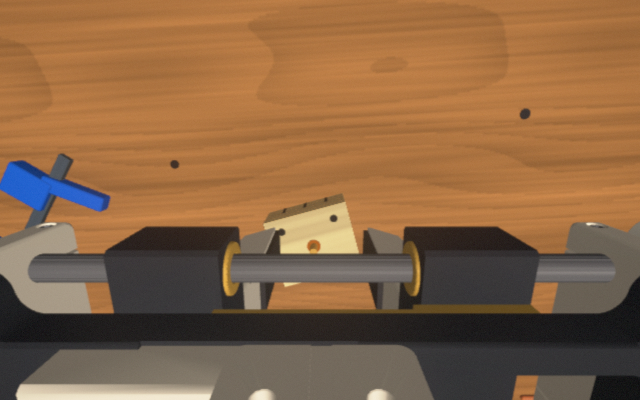

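Run:
```python
from h import *
im=cv2.imread('pics/top1.png')
# aluminium strip: bright low saturation
hsv=cv2.cvtColor(im,cv2.COLOR_BGR2HSV); m=((hsv[...,1]<60)&(hsv[...,2]>170)).astype(np.uint8); m[:170]=0;m[215:]=0;m[:,:265]=0;m[:,450:]=0
ys,xs=np.nonzero(m); P=np.array([pix("top",(x,y),40) for x,y in zip(xs,ys)])
v=cv2.fitLine(P[:,:2].astype(np.float32),cv2.DIST_HUBER,0,.01,.01).ravel();print(v,np.arctan2(v[1],v[0])%np.pi-np.pi/2, P.mean(0),len(P))
for n in ("jig","stop"): pass
```

```text
[ 5.3091425e-02  9.9858963e-01  6.7458783e+02 -4.3134731e+01] -0.05311644 [674.70707398 -42.58624922  40.        ] 865
```

The crop shows the jig with its near-left corner towards the robot, and the strip confirms a fence angle of -0.053. I'll descend and begin the square push with both fingers.

Request:
servo_tool(
  series=[
    [0.5,0,-0.1,0.95,0],
    [0.5,0,0,0.95,0],
    [0.5,0,0,0.95,0],
    [0.5,0,0,0.95,0],
    [0.5,0,0,0.95,0],
    [0.5,0,0,0.15,0],
    [0.5,-0.2,0,0,0],
    [0.5,-0.2,0,0,0],
    [0.5,-0.2,0,0,0],
    [0.5,-0.2,0,0,0],
    [0.5,-0.2,0,0,0],
    [0.5,-0.2,0,0,0],
    [0.5,-0.2,0,0,0],
    [0.5,-0.2,0,0,0],
    [0.5,0,0,0,0],
  ],
)

```text
time: 4.95
tool_pos: [502.7, -3.7, 21.7]
tcp_rot: [-3.141, 0.002, 3.088]
contact_force: [0.6, -0.8, 0.5]
grip_width: 46.0
```

```bash
cat >> h.py <<'E'
def look(n):
    st(); im=snap("top",n+"t")
    r=bot.pinpoint("top","jig"); print([(round(q["p"],2),F(w("top",q["point"])).round(1)) for q in r[:2]])
    box("top","jig",50)
    im2=snap("side",n+"s"); 
    a=cv2.resize(im[170:280,260:400,::-1],(560,440),interpolation=2); b=cv2.resize(im2[150:290,230:440,::-1],(660,440),interpolation=2)
    cv2.imwrite(f'pics/{n}.png',cv2.resize(np.hstack([a,b]),(800,289)))
E
python3 -c "
from h import *
look('a')"
```

```text
t 4.95 tcp [502.7  -3.7  21.7] rot [-3.141e+00  2.000e-03  3.088e+00] F [ 0.6 -0.8  0.5] w 46.0 fence frame [-170.1   29.4]
[(0.84, array([-113.2,   14. ]))]
jig 0.73
[[330.1000061035156, 228.10000610351562], [332.0, 208.6999969482422], [370.1000061035156, 212.3000030517578], [368.29998779296875, 231.6999969482422]]
[[555.9, 30.6], [612.5, 26.4], [604.5, -85.3], [547.8, -80.5]]
len 56.8297933687478 112.02577040923687 ang -0.07469657492706748 -1.6425748764728287 c [580.18004943 -27.19240489  50.        ]
```

View pics/a.png

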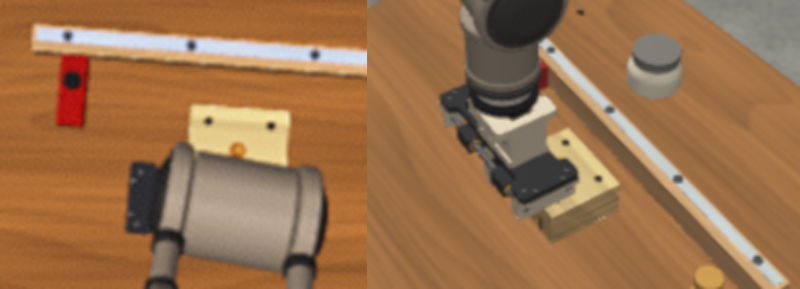

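The jig is now square to the finger line, about 50 mm short of the fence. I'll push it to just short of contact, back off and lift.

Request:
servo_tool(
  series=[
    [0.5,-0.2,0,0,0],
    [0.5,-0.2,0,0,0],
    [0.5,-0.2,0,0,0],
    [0.5,-0.2,0,0,0],
    [0.5,-0.1,0,0,0],
    [0.5,0,0,0,0],
    [0.5,0.3,0,0,0],
    [0.5,0.5,0,0,0],
    [0.5,0,0,-0.8,0],
    [0.5,0,0,-0.8,0],
    [0.3,0,0,-0.8,0.1],
    [0.3,0,-0.4,0,0.1],
    [0.3,0,0,0,0.1],
    [0.3,0,0,0,0.1],
    [0.3,0,0,0,0.1],
    [0.3,0,0,0,0.1],
    [0.3,0,0,0,0.1],
    [0.3,0,0,0,0.1],
    [0.3,0,0,0,0.1],
    [0.3,0,0,0,0.1],
  ],
)

```text
time: 7.65
tool_pos: [502.4, -23.2, 142.1]
tcp_rot: [3.14, 0.0, 1.512]
contact_force: [-0.2, -0.5, -0.4]
grip_width: 27.5
```

```bash
python3 -c "
from h import *
look('b')"
```

```text
t 7.65 tcp [502.4 -23.2 142.1] rot [3.14  0.    1.512] F [-0.2 -0.5 -0.4] w 27.5 fence frame [-169.4    9.9]
[(0.6, array([-68.2,  13. ]))]
jig 0.61
[[330.6000061035156, 225.89999389648438], [332.8999938964844, 194.10000610351562], [370.70001220703125, 196.8000030517578], [368.5, 228.60000610351562]]
[[562.1, 29.3], [655.4, 24.5], [650.0, -86.7], [556.8, -80.9]]
len 93.3323980732091 111.35427954403723 ang -0.051101170340395845 -1.618572526646023 c [606.09069437 -28.46649712  50.        ]
```

View pics/b.png

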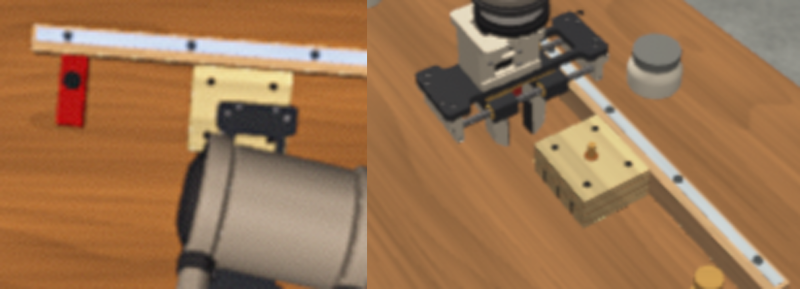

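The jig is parallel to the fence with a gap of a few mm. Next I'll go behind its right end, keeping clear of the fitting, and descend.

Request:
servo_tool(
  series=[
    [0.3,-0.9,0,0,0],
    [0.3,-0.9,0,0,0],
    [0.3,0,0.8,0,0],
    [0.3,0,0.8,0,0],
    [0.3,0,0.4,0,0],
    [0.3,0,0,0.8,0],
    [0.3,0,0,0.8,0],
    [0.3,0,0,0.8,0],
    [0.3,0,0,0,0],
  ],
)

```text
time: 8.98
tool_pos: [594.8, -117.6, 18.9]
tcp_rot: [-3.135, -0.002, 1.519]
contact_force: [-0.0, 0.6, 0.5]
grip_width: 27.6
```

```bash
python3 -c "
from h import *
look('c')"
```

```text
t 8.975 tcp [ 594.8 -117.6   18.9] rot [-3.135e+00 -2.000e-03  1.519e+00] F [-0.   0.6  0.5] w 27.6 fence frame [-72.1 -79.5]
[(0.79, array([-68.4,  12.1])), (0.21, array([ 1.2, -3.4]))]
jig 0.95
[[329.70001220703125, 227.3000030517578], [331.6000061035156, 194.5], [370.5, 196.8000030517578], [368.6000061035156, 229.60000610351562]]
[[558.1, 32.0], [654.2, 28.3], [650.2, -86.2], [554.0, -81.4]]
len 96.14184616184589 114.55264641817124 ang -0.038279275291580206 -1.6059394075206967 c [604.11497652 -26.8243585   50.        ]
```

View pics/c.png

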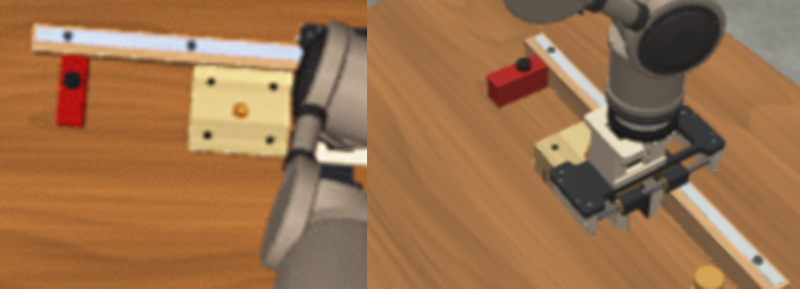

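Request:
servo_tool(
  series=[
    [0.3,0.2,0,0,0],
    [0.3,0.2,0,0,0],
    [0.3,0.2,0,0,0],
    [0.3,0.2,0,0,0],
    [0.3,0.2,0,0,0],
    [0.3,0.2,0,0,0],
    [0.3,0.2,0,0,0],
    [0.3,0.2,0,0,0],
    [0.3,0.2,0,0,0],
    [0.3,0.2,0,0,0],
    [0.3,0.2,0,0,0],
    [0.3,0.2,0,0,0],
    [0.3,0.1,0,0,0],
    [0.3,0,0,0,0],
  ],
)

```text
time: 10.92
tool_pos: [603.8, 7.2, 22.0]
tcp_rot: [3.141, -0.0, 1.518]
contact_force: [1.0, -0.8, 0.4]
grip_width: 27.2
```

```bash
python3 -c "
from h import *
look('d')"
```

```text
t 10.925 tcp [603.8   7.2  22. ] rot [ 3.141 -0.     1.518] F [ 1.  -0.8  0.4] w 27.2 fence frame [-69.7  45.5]
[(0.98, array([-68. , 109.7]))]
jig 0.56
[[295.70001220703125, 224.0], [299.29998779296875, 191.6999969482422], [315.3999938964844, 193.5], [311.79998779296875, 225.8000030517578]]
[[565.5, 131.1], [660.2, 123.4], [656.0, 76.0], [561.3, 84.1]]
len 95.04719797008259 47.61366864598356 ang -0.0805819437540357 -1.6582274065498026 c [610.75754646 103.63175536  50.        ]
```

View pics/d.png

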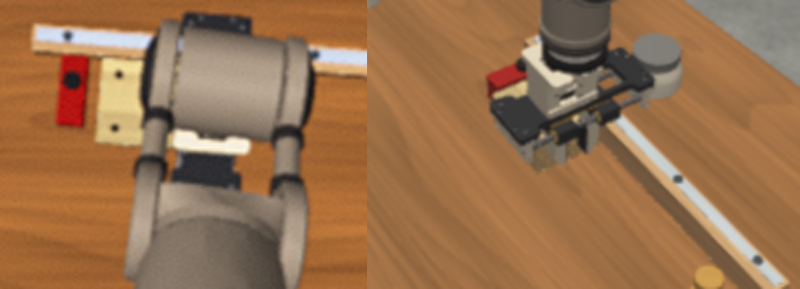

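About 15 mm remains to the stop. I'll slow down and read the force in short calls.

Request:
servo_tool(
  series=[
    [0.3,0.1,0,0,0],
    [0.3,0.1,0,0,0],
    [0.3,0.05,0,0,0],
    [0.3,0,0,0,0],
  ],
)

```text
time: 11.62
tool_pos: [604.3, 19.6, 21.7]
tcp_rot: [3.142, -0.0, 1.518]
contact_force: [-0.4, -0.2, -0.5]
grip_width: 27.8
```

Request:
servo_tool(
  series=[
    [0.3,0.04,0,0,0],
    [0.3,0,0,0,0],
  ],
)

```text
time: 11.88
tool_pos: [604.5, 21.1, 21.8]
tcp_rot: [3.141, -0.0, 1.517]
contact_force: [-0.1, -0.6, -0.3]
grip_width: 27.6
```

Request:
servo_tool(
  series=[
    [0.3,0.03,0,0,0],
    [0.3,0,0,0,0],
  ],
)

```text
time: 12.12
tool_pos: [604.6, 22.5, 21.8]
tcp_rot: [3.141, 0.0, 1.517]
contact_force: [0.2, -1.6, -0.6]
grip_width: 27.7
```

Request:
servo_tool(
  series=[
    [0.3,0.03,0,0,0],
    [0.3,0,0,0,0],
  ],
)

```text
time: 12.38
tool_pos: [604.7, 24.0, 21.8]
tcp_rot: [3.141, -0.0, 1.517]
contact_force: [-0.2, -1.9, 0.7]
grip_width: 27.8
```

Request:
servo_tool(
  series=[
    [0.3,0.03,0,0,0],
    [0.3,0,0,0,0],
  ],
)

```text
time: 12.62
tool_pos: [604.8, 24.5, 21.8]
tcp_rot: [3.141, 0.001, 1.518]
contact_force: [0.6, -5.8, 0.8]
grip_width: 27.7
```

```bash
python3 -c "
from h import *
look('e')"
```

```text
t 12.625 tcp [604.8  24.5  21.8] rot [3.141e+00 1.000e-03 1.518e+00] F [ 0.6 -5.8  0.8] w 27.7 fence frame [-69.6  62.9]
[]
jig 0.74
[[291.0, 191.0], [305.0, 191.0], [305.0, 224.0], [291.0, 224.0]]
[[661.7, 147.7], [662.7, 106.6], [566.0, 104.0], [565.0, 144.6]]
len 41.0341930521074 96.72402550336514 ang -1.546635549323129 -3.114033395394253 c [613.8370366  125.72055407  50.        ]
```

View pics/e.png

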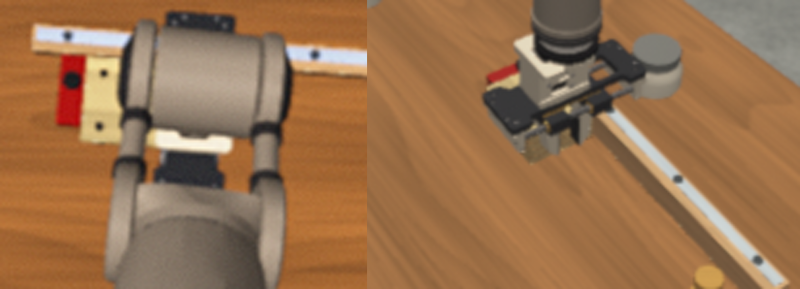

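Contact with the stop gives 5.8 N. I'll back off, rise, turn back and go behind the long side.

Request:
servo_tool(
  series=[
    [0.3,-0.3,0,0,0],
    [0.3,-0.5,0,0,0],
    [0.3,0,0,-0.8,0],
    [0.3,0,0,-0.8,0],
    [0.3,0,0,-0.8,0],
    [0.3,0,-0.7,0,-0.1],
    [0.5,0,-0.7,0,-0.1],
    [0.5,0,-0.4,0,-0.1],
    [0.5,0,0,0,-0.1],
    [0.5,0,0,0,-0.1],
    [0.5,0,0,0,-0.1],
    [0.5,0,0,0,-0.1],
    [0.5,0,0,0,-0.1],
    [0.5,0,0,0,-0.1],
    [0.5,0,0,0,-0.1],
    [0.5,0,0,0,0],
  ],
)

```text
time: 14.82
tool_pos: [513.3, -21.5, 141.7]
tcp_rot: [3.141, -0.0, 3.086]
contact_force: [0.2, -0.0, -0.9]
grip_width: 46.3
```

```bash
python3 -c "
from h import *
look('f')"
```

```text
t 14.825 tcp [513.3 -21.5 141.7] rot [ 3.141 -0.     3.086] F [ 0.2 -0.  -0.9] w 46.3 fence frame [-158.6   12.2]
[(0.62, array([-66.3, 131.8]))]
jig 0.97
[[288.8999938964844, 223.5], [291.3999938964844, 190.5], [329.8999938964844, 193.5], [327.29998779296875, 226.5]]
[[566.3, 150.8], [663.2, 146.5], [657.2, 33.4], [560.2, 38.8]]
len 97.02273700043304 113.17734820631513 ang -0.04471898701502344 -1.6240695829599239 c [611.71650285  92.39159757  50.        ]
```

View pics/f.png

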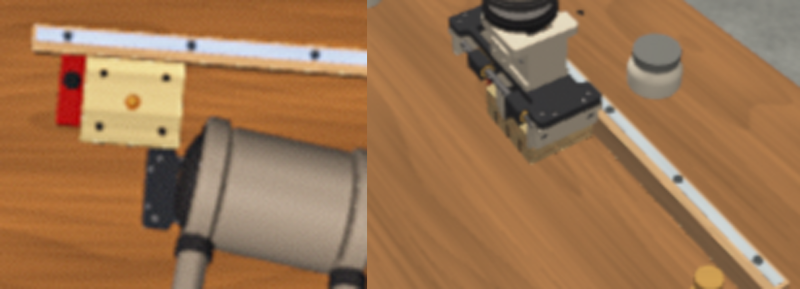

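Request:
servo_tool(
  series=[
    [0.5,0,0.7,0,0],
    [0.5,0,0.7,0,0],
    [0.5,0,0.7,0,0],
    [0.5,0,0,0.8,0],
    [0.5,0,0,0.8,0],
    [0.5,0,0,0.8,0],
    [0.5,-0.2,0,0,0],
    [0.5,-0.2,0,0,0],
    [0.5,-0.2,0,0,0],
    [0.5,0,0,0,0],
  ],
)

```text
time: 16.27
tool_pos: [550.7, 81.8, 23.0]
tcp_rot: [3.141, 0.003, 3.088]
contact_force: [-0.9, -0.1, -0.0]
grip_width: 45.7
```

Request:
servo_tool(
  series=[
    [0.5,-0.05,0,0,0],
    [0.5,-0.05,0,0,0],
    [0.5,0,0,0,0],
  ],
)

```text
time: 16.65
tool_pos: [552.9, 81.7, 21.7]
tcp_rot: [-3.142, -0.002, 3.088]
contact_force: [-5.1, -0.7, 3.4]
grip_width: 45.6
```

Request:
servo_tool(
  series=[
    [0.5,-0.03,0,0,0],
    [0.5,0,0,0,0],
  ],
)

```text
time: 16.9
tool_pos: [554.6, 81.7, 21.7]
tcp_rot: [3.142, -0.002, 3.088]
contact_force: [-5.4, 0.4, 3.2]
grip_width: 46.0
```

```bash
python3 -c "
from h import *
look('g')"
```

```text
t 16.9 tcp [554.6  81.7  21.7] rot [ 3.142e+00 -2.000e-03  3.088e+00] F [-5.4  0.4  3.2] w 46.0 fence frame [-122.7  117.3]
[(0.78, array([-62.3, 130.7]))]
jig 0.86
[[292.0, 202.6999969482422], [293.0, 189.89999389648438], [330.29998779296875, 192.8000030517578], [329.29998779296875, 205.60000610351562]]
[[627.3, 143.6], [665.0, 141.9], [659.1, 32.2], [621.4, 34.3]]
len 37.73914443552919 109.82754610177223 ang -0.04515339103576227 -1.6240567826587278 c [643.21957225  87.99876814  50.        ]
```

View pics/g.png

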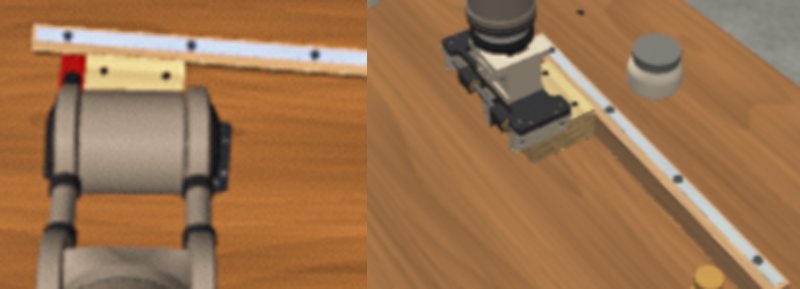

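The force held at 5 N while the tool advanced, so the jig is still sliding. I'll continue gently until the force rises.

Request:
servo_tool(
  series=[
    [0.5,-0.03,0,0,0],
    [0.5,0,0,0,0],
  ],
)

```text
time: 17.35
tool_pos: [555.2, 81.6, 21.6]
tcp_rot: [-3.142, -0.004, 3.088]
contact_force: [-9.0, 0.1, 6.2]
grip_width: 46.0
```

Request:
servo_tool(
  series=[
    [0.5,-0.03,0,0,0],
    [0.5,0,0,0,0],
  ],
)

```text
time: 17.6
tool_pos: [555.2, 81.6, 21.6]
tcp_rot: [-3.141, -0.007, 3.089]
contact_force: [-13.3, 0.1, 11.8]
grip_width: 45.6
```

Request:
servo_tool(
  series=[
    [0.5,-0.03,0,0,0],
    [0.5,0,0,0,0],
  ],
)

```text
time: 17.85
tool_pos: [555.1, 81.6, 21.6]
tcp_rot: [-3.141, -0.01, 3.089]
contact_force: [-17.7, -0.1, 15.1]
grip_width: 46.2
```

It is firmly against the fence: the force has reached 17 N and the tool no longer advances. I'll back off, rise and check.

Request:
servo_tool(
  series=[
    [0.5,0.1,0,0,0],
    [0.5,0.3,0,0,0],
    [0.5,0.6,0,0,0],
    [0.5,0,0,-0.8,0],
    [0.5,0,0,-0.8,0],
    [0.5,0.6,0,-0.8,0],
    [0.5,0,-1,0,0],
    [0.5,0,-1,0,0],
    [0.5,0,-1,0,0],
    [0.5,0,-1,0,0],
    [0.5,0,0,0,0],
  ],
)

```text
time: 19.23
tool_pos: [470.1, -117.4, 141.9]
tcp_rot: [-3.14, 0.002, 3.083]
contact_force: [0.4, -0.5, 0.3]
grip_width: 45.7
```

Run:
```python
from h import *
look('h')
for l in ("stop","fitting","spray","clamp","tub"):
    snap("side","x"); r=bot.pinpoint("side",l); print(l,[(round(q["p"],2),w("side",q["point"]).round(1)) for q in r[:1]])
im=cv2.imread('pics/ht.png'); cv2.imwrite('pics/h2.png',cv2.resize(im[175:240,265:365],(800,520),interpolation=2))
im=cv2.imread('pics/hs.png'); cv2.imwrite('pics/h3.png',cv2.resize(im[150:250,270:400],(780,600),interpolation=2))
```

```text
t 19.225 tcp [ 470.1 -117.4  141.9] rot [-3.140e+00  2.000e-03  3.083e+00] F [ 0.4 -0.5  0.3] w 45.7 fence frame [-196.6  -86. ]
[(0.91, array([-64.7, 132.3]))]
jig 0.89
[[289.8999938964844, 222.60000610351562], [292.20001220703125, 189.6999969482422], [329.8999938964844, 192.39999389648438], [327.5, 225.3000030517578]]
[[568.9, 148.0], [665.7, 144.2], [660.4, 33.5], [563.6, 38.3]]
len 96.86225219593368 110.8104132911405 ang -0.03951315760730032 -1.6185427064681157 c [614.67665804  90.98583687  50.        ]
stop []
fitting [(0.57, array([ 603.6, -239.4,    2. ]))]
spray [(0.7, array([549.7, 481.7,   4.5]))]
clamp [(0.78, array([ 455.7, -397. ,    1.2]))]
tub [(0.56, array([793.8,  68. ,   5.6]))]
```

View pics/h2.png

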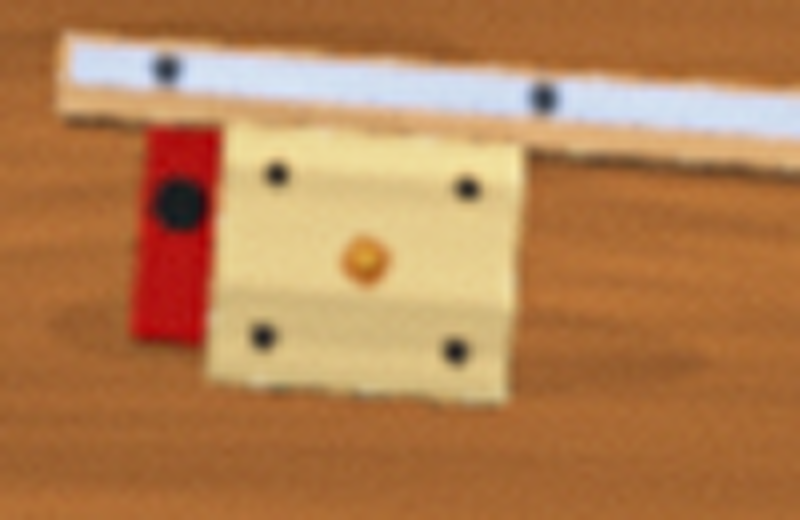

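View pics/h3.png

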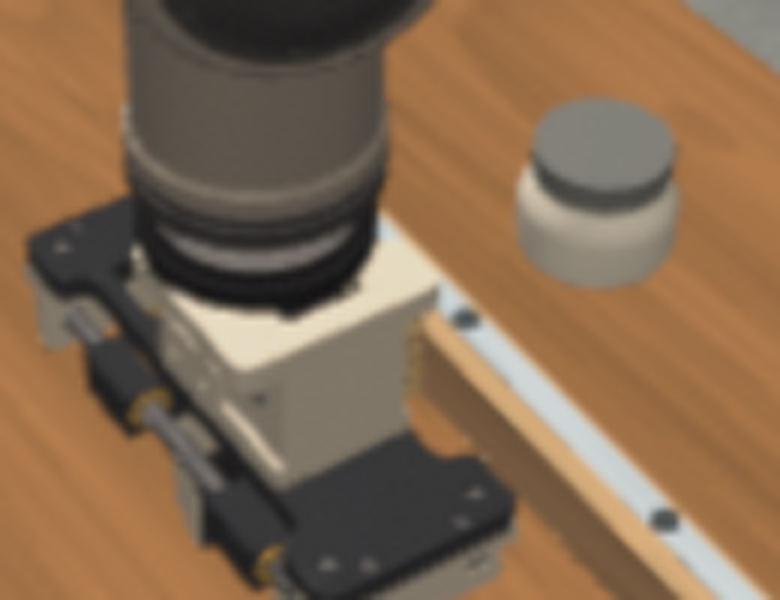

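The crop shows the jig parallel to the fence (hole line against screw line within 0.006 rad) and apparently touching on both sides. The stop contact at about (218,130) to (207,350) is hard to judge at 3 mm/pixel, so I'll take a closer look with the wrist camera.

Request:
servo_tool(
  series=[
    [1,0.4,0.9,-0.7,0],
    [1,0.4,0.9,-0.7,0],
    [1,0,0.9,0,0],
    [1,0,0.9,0,0],
    [1,0,0.9,0,0],
    [1,0,0.8,0,0],
    [1,0,0,0,0],
  ],
)

```text
time: 20.8
tool_pos: [443.4, 154.7, 211.6]
tcp_rot: [3.141, 0.0, 3.092]
contact_force: [0.0, -0.3, -0.6]
grip_width: 91.8
```

Run:
```python
from h import *
st(); snap("wrist","i"); im=snap("side","is")
cv2.imwrite('pics/i3.png',cv2.resize(im[150:250,270:400,::-1],(780,600),interpolation=2))
```

```text
t 20.8 tcp [443.4 154.7 211.6] rot [3.141 0.    3.092] F [ 0.  -0.3 -0.6] w 91.8 fence frame [-237.7  184.3]
```

View pics/i.png

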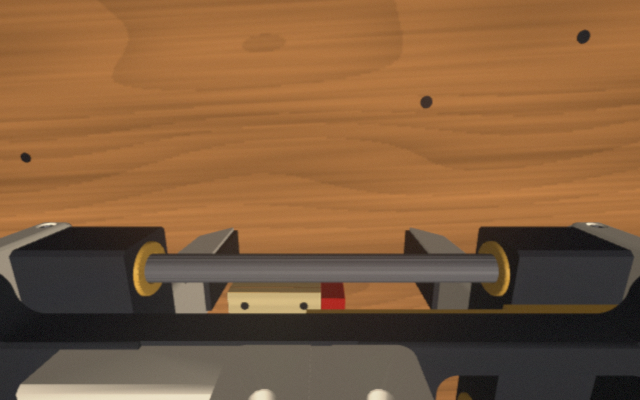

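View pics/i3.png

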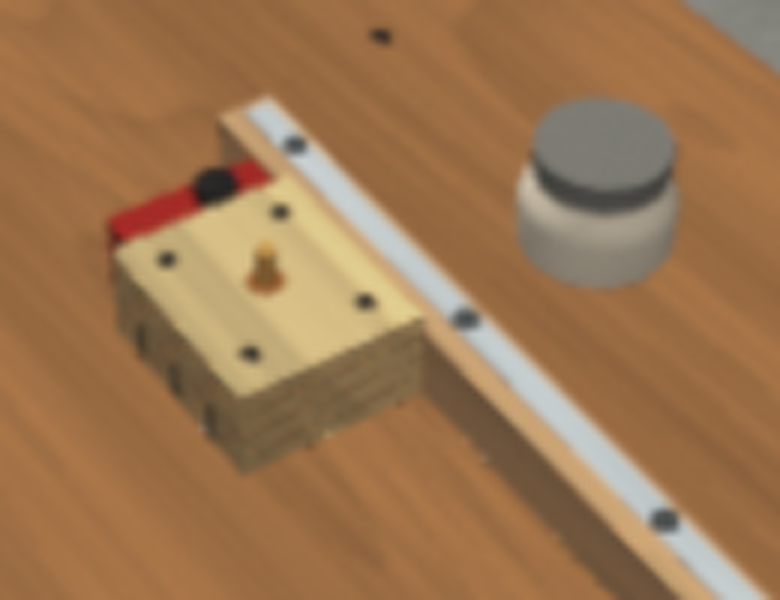

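Run:
```python
from h import *
im=cv2.imread('pics/i.png'); cv2.imwrite('pics/i2.png',cv2.resize(im[270:320,270:360],(720,400),interpolation=0))
print(proj("wrist",[0,0,0]),[pix("wrist",(x,284),50).round(1) for x in (320,321,322)])
```

```text
[ 120.61037654 -314.51854815] [array([559.1, 143.9,  50. ]), array([559.1, 145. ,  50. ]), array([559.2, 146.2,  50. ])]
```

View pics/i2.png

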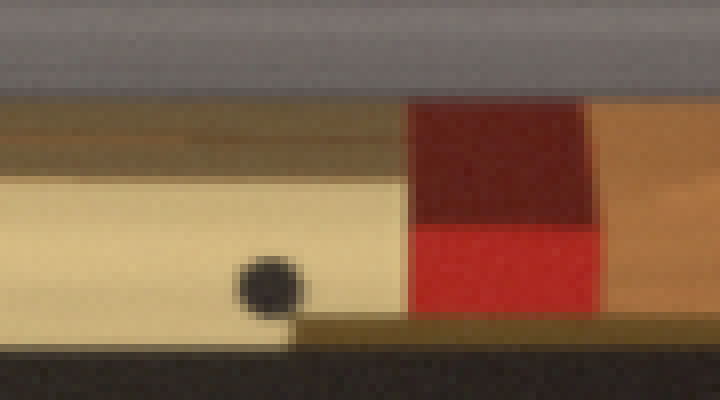

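The wrist view looks straight down the seam at 1.1 mm/pixel. Jig and stop meet at column ~321 with no visible gap, so I'll hand in.

```bash
python3 -c "
from h import *
st(); print(bot.close_job())"
```

```text
t 20.9 tcp [443.4 152.5 211.6] rot [-3.141 -0.     3.089] F [ 0.4 -0.9 -0.3] w 91.6 fence frame [-237.6  182.1]
the job is handed in; nothing more can be done
None
```

The jig block sits square in the corner, its long side against the fence and its end against the red stop. I handed the job in at 20.9 s of the allowed 48 s; no verdict was reported.

- **What I did:** I pushed the block with two spread fingers, about 20 mm above the bench. The first push squared it and brought it up to just short of the fence. The second slid its end along to the stop, where the force rose to about 6 N. The third pressed it flat onto the fence up to about 18 N, when the tool stopped advancing. I then backed the arm off clear of everything.
- **Stop:** The wrist camera, looking straight down the seam at about 1.1 mm per pixel, showed no gap between block and stop.
- **Fence:** The side view showed the block flush with the fence. In the top view its hole line was within about 0.01 rad of the fence line.
- **Bystanders:** The fitting, spray bottle, clamp and tub were found within about 4 mm of where they started, which is within the networks' accuracy.
- **Checks that disagreed or failed:**
  - The network's last position for the block in the fence frame was (-64.7, 132.3) mm. The expected position is about (-62.5, 127.4) mm, so it differs by 2 to 5 mm, roughly its stated accuracy.
  - The side-camera network failed to find the stop in the last check.
  - While pressing on the fence, the wrist also felt up to 15 N vertically. The pictures afterwards showed the block flat.

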